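Wedge the lantern crossbar tight and hang out the lanterns

TASK

Set up the stall's lantern stand: stand the steel wedge in the keyway of the loose crossbar, between hub and post, and tap it down with the mallet until it is tight and the crossbar is square on its post; stand the mallet back in its caddy. Only when the crossbar is tight, hang every lantern by its handle on a peg of the crossbar, one to a peg, any order, and leave the bowl, tub and jar where they are.

Things in the scene. Friction and masses are not known exactly. Their poses are not given: they have to be found in the camera images.
- stand: lantern stand screwed to the counter: foot plate 200 x 200 x 10 mm, upright steel post 48 mm thick up to 175 mm height, then a 40 mm spigot up to 235 mm with a flat on its front (-x) side, 14 mm from the axis. Origin under the post's axis on the counter, z up, x square to the flat and pointing away from it (the pegs are on the -x side). It does not move
- crossbar (a joint): angle (rad) of the crossbar about the post, positive counter-clockwise from above, 0 = square to the stand. It starts askew (0.07 to 0.14) and drags with 0.06 N m of friction until the wedge locks it. The crossbar is a dark steel bar along y, 430 mm long, 24 mm deep (x), 26 mm high (top at 222 mm), with a hub round the spigot, hub top at 235 mm
- keyway (a point): middle of the mouth of the keyway in the hub's top (235 mm high), crossbar's axes (x away from the pegs, y along the bar, z up). An open-topped slot between the upright flat of the post (+x side) and the hub's sloping front wall (-x side): 32 mm along y (mouth flared to 40), 13.1 mm along x at the mouth when square, narrowing 1:8 downwards to fit the wedge, 60 mm deep
- wedge: steel gib-head wedge, 0.3 kg, stored upright in the caddy's pocket (45 mm deep), thin end down. Blade 75 mm long, 30 mm wide (y); upright back face at x +3.75 mm, front face tapering 1:8, so 7.5 mm thick at the thin end, 16.9 mm under the head. Head 26 (x, -22.25 to 3.75) x 36 (y) x 16 mm. Origin at the centre of the thin end, z up to the head, +x the back face, which goes against the post
- wedge_head (a point): middle of the wedge head's flat top, the place to strike, 91 mm above the thin end. Set in by hand the wedge sticks with its thin end some 33 to 41 mm below the keyway's mouth; a few blows or pushes of 7 to 15 N on its head drive it down and turn the crossbar square. Tight, the thin end is about 45 mm below the mouth
- mallet: rubber mallet, 0.45 kg, standing on one face of its head: head an upright cylinder 64 mm in diameter and 80 mm high; level wooden handle from the head along -x, 22 mm wide (y), 26 mm high, its middle 40 mm above the lower face, ending 175 mm from the head's axis. Origin at the centre of the lower face, z up
- mallet_grip (a point): point in the middle of the mallet's handle, 62 mm from the head's axis
- caddy: flat plywood caddy, fixed: 260 (x) x 240 (y) mm, floor 8 mm above the counter, rim 18 mm high. Origin under its centre. The wedge's pocket is at x 20, y -75 mm
- mallet_place (a point): where the mallet's head stands in the caddy at first, on the floor of the caddy (x 45, y 30 mm in the caddy's frame); the handle lies along the caddy's -x
- lantern0: small lantern, 0.3 kg, standing on the counter: heavy round base 84 mm wide, 10 mm thick, body 58 mm wide, dome up to 88 mm, above it a stiff upright handle: two legs 52 mm apart and between them a level round wooden bar 16 mm thick, 48 mm long, along the lantern's y, axis 131 mm above the underside. Free height between dome and bar 35 mm. Origin at the centre of the underside. 2 to 4 are present
- lantern1: as lantern0, with brass bars and a band
- lantern2: as lantern0
- lantern3: as lantern1
- lantern0_bar (a point): middle of lantern0's handle bar
- lantern1_bar (a point): middle of lantern1's handle bar
- lantern2_bar (a point): middle of lantern2's handle bar
- lantern3_bar (a point): middle of lantern3's handle bar
- peg0 (a point): seat on the leftmost peg (+y end): the top of the peg where a lantern's bar should lie, 213 mm high, crossbar's axes. Each peg is a level 8 mm rod along x on the crossbar's front face: it starts 55 mm behind the seat (+x) and ends 27 mm before it (-x), there turned up to 11 mm above the seat
- peg1 (a point): the same on the second peg, 110 mm further to -y. A lantern is brought from the -x side, bar along the crossbar, the peg passing between dome and bar, then lowered
- peg2 (a point): the same on the third peg, 130 mm further to -y
- peg3 (a point): the same on the last peg (-y end), 110 mm further
- olive_bowl: white bowl 124 mm wide, to be left alone; origin under its centre
- tub: white plastic tub, 84 mm wide, 90 mm high, to be left alone; origin under its centre
- honey_jar: honey jar, 68 mm wide, 100 mm high, to be left alone; origin under its centre
Not all that is in view belongs to the job. What is shaped like the lantern2 but red or turquoise is not meant.

How it is judged:
By the outcome, as a careful person would: the job done as asked, in the order asked, and still so for the second after the job is handed in, with the robot touching nothing.
Of lantern0, lantern1, lantern2, lantern3 only 2 to 4 are there at a start; the rules pass over those that are not, and their reading is None.
At some moment in a run one of lantern0, lantern1, lantern2, lantern3 may be knocked a few centimetres aside while the robot is not near it.
It also fails if it takes over 210 s, if anything falls off the work surface, if the arm or the gripper's body presses on something with over 40 N, if the wrist force passes 120 N, or if a joint passes its speed limit or range.

ROBOT

A 7-joint arm with a two-finger parallel gripper is mounted at the origin on the work surface. World frame = base frame: x ahead of the robot, y to its left, z up, the work surface at z = 0. Lengths are in m, angles in rad, forces in N, time in s.
With the tool pointing down it reaches from about 0.4 to 0.875 m from the base axis. Payload 4.4 kg.
Tool frame: the origin (TCP) lies midway between the tips of the shut fingers; the grasp point (between the pads) lies 19 mm behind it; z points along the fingers, y is the line along which they close (so a half turn about z gives the same grasp; the last joint's range is limited). The gripper opens to 85 mm and grips with 20 to 120 N. Pads are 22 mm wide; open, the fingers measure 114 mm over their backs; the gripper's body (76 mm by 85 mm) begins 54 mm behind the grasp point. The pads swing forward as they close: fully open they stand 13 mm farther back than shut.
Start: joints at [-1.36, 0.628, 0.038, 1.517, -0.027, 0.996, -0.02], TCP at [0.178, 0.625, 0.231] pointing down, gripper open.
Joint ranges: [-3.06, 3.06], [-0.37, 2.12], [-1.25, 1.32], [0.18, 2.47], [-1.1, 4.24], [0.23, 1.98], [-2.94, 2.94]. Speed limits (rad/s): [2.57, 2.57, 3.14, 3.14, 3.14, 3.14, 3.14].

INTERFACE

Orientations are given as a rotation vector (axis times angle).
In Python, from plant import robot gives the robot as it stands. Calls block until the motion is done:
- robot.reach(position, orientation): joint-space move of the TCP to a pose.
- robot.move_l(position, rot=None, vel=0.15): straight line of the TCP; rot=None keeps the orientation; vel is the mean speed in m/s.
- robot.movej(angles): joint-space move.
- robot.move_gripper(opening, squeeze=None): finger opening in m; squeeze is the grip in N (None keeps the last); returns when the fingers have stopped.
- robot.hold(seconds).
- robot.ik(position, orientation): joint angles nearest the present ones, or None.
- robot.get_obs(): the state.
- robot.grab_frame(name): name is "scene" or "top" or "wrist"; returns (picture, depth): 384x512x3 uint8, blue, green, red; 384x512 float32, m along the optical axis (not along the pixel's ray), 0 where there is no reading.
- robot.get_calibration(name): a dict with "fx", "fy", "cx", "cy" (pixels), "position" and "attitude" of the camera in the world; the wrist camera has in their place "tool_from_camera" (4x4, takes a point from camera to tool coordinates, whose origin is the TCP and whose axes are the flange's). Camera axes: x right, y up, looking along -z (the intrinsics and any distortion apply to the point x, -y, -z); pixel columns grow to the right and rows downward; lengths in m; the calibration is good to about 2 mm. A picture is of the moment at which its call begins: read the wrist's pose just before it. get_calibration takes no time and is no camera call.
A pose or a line that the arm cannot do raises robot.PlanningError and nothing moves.
- robot.hand_in(): hands the job in; it is judged then, once.
Trained networks look in the newest picture that a camera, given by its name, has taken for a name from the list of things; names that differ only in an ending like _2 or _b are one class to them, and where a whole thing is asked for, a point or a joint stands for the part that bears it (a point fixed in the world has none). Each returns a list of dicts, best first, with "confidence" (0 to 1); they miss things now and then, are a little off and sometimes report something else, mostly with a low value. They report only what shows in the picture. A call takes as long as a camera call. They do not tell look-alikes from the thing itself.
- robot.look_for(camera, label): "extent" ([left, top, right, bottom] in pixels, round what is visible of it).
- robot.outline_of(camera, label): "region" (384x512 bool, what is visible of it) and "extent" ([left, top, right, bottom] in pixels, round what is visible of it).
The state is a dict: "time": time; "qpos": joint angles; "dq": joint speeds; "effort": joint torques, N m; "position": TCP position; "tcp_rot": TCP orientation; "contact_force": force on the tool from outside, world axes, zero at the start; "torque": the same for the moment, N m; "finger_gap": finger opening in m; "grip_force": force on a finger pad.
Only numpy, scipy, OpenCV 4.12 (cv2) and the standard library are available. Lean on these libraries where they do the work, as an engineer would, in place of code of your own. Each camera call takes 0.05 s, during which the arm holds its last target. There are 200 camera calls.

## Working session

There is one attempt and no reset: what is moved stays moved. The work goes in short steps, each a Python script; the robot and the scene stay as the last script left them, time stands still between calls to the robot, and variables do not carry over. Pictures are saved under pics/ and viewed, at most 14 in all, crops included, and the job is handed in when it is done.

```bash
ls; mkdir -p pics
cat > h.py <<'E'
import numpy as np, cv2
from scipy.spatial.transform import Rotation as R
from plant import robot
def cam(name):
    c=robot.get_calibration(name)
    if name=='wrist':
        o=robot.get_obs(); T=np.eye(4); T[:3,:3]=R.from_rotvec(o['tcp_rot']).as_matrix(); T[:3,3]=o['position']
        return c, T@np.array(c['tool_from_camera'])
    T=np.eye(4); a=np.array(c['attitude']); 
    T[:3,:3]=a if a.shape==(3,3) else (R.from_rotvec(a).as_matrix() if a.shape==(3,) else R.from_quat(a).as_matrix())
    T[:3,3]=c['position']; return c,T
def snap(name,fn=None):
    c,T=cam(name); im,d=robot.grab_frame(name)
    if fn: cv2.imwrite('pics/'+fn+'.png',im)
    v,u=np.mgrid[:384,:512]
    K=np.array([[c['fx'],0,c['cx']],[0,c['fy'],c['cy']],[0,0,1]])
    p=np.stack([u,v],-1).reshape(-1,1,2).astype(float)
    dist=c.get('distortion',c.get('dist'))
    n=cv2.undistortPoints(p,K,None if dist is None else np.array(dist,float)).reshape(384,512,2)
    P=np.stack([n[...,0]*d,-n[...,1]*d,-d],-1)@T[:3,:3].T+T[:3,3]
    P[d<=0]=np.nan
    return im,d,P
E
python3 - <<'E'
from h import *
for n in('scene','top','wrist'): print(n,robot.get_calibration(n))
for n in('scene','top'):
    im,d,P=snap(n,n+'0'); np.save(n+'P.npy',P)
    for l in('wedge','mallet','lantern0','lantern1','olive_bowl','tub','honey_jar','caddy','crossbar','stand'):
        for r in robot.outline_of(n,l):
            q=P[r['region']]; q=q[~np.isnan(q[:,0])]
            print(n,l,round(r['confidence'],2),np.round(r['extent']),np.median(q,0).round(3) if len(q) else None,q.max(0).round(3) if len(q) else None)
E
```

```text
pics
scene {'fx': 480.66552973870097, 'fy': 480.66552973870097, 'cx': 253.8409151333163, 'cy': 197.92421188250748, 'position': array([ 0.94940091, -0.51717567,  1.23131212]), 'attitude': array([0.5181263 , 0.16774752, 0.63733457])}
top {'fx': 394.9735548818725, 'fy': 394.9735548818725, 'cx': 262.5750028652853, 'cy': 189.74591320801449, 'position': array([ 0.34064708, -0.03343569,  1.40402504]), 'attitude': array([ 0.12592549, -0.13129966, -1.56381424])}
wrist {'fx': 301.87617242608997, 'fy': 301.87617242608997, 'cx': 261.230806490879, 'cy': 194.00235018456905, 'tool_from_camera': array([[-6.51378686e-04,  9.47610455e-01,  3.19427616e-01,
         8.24172373e-02],
       [ 9.99998939e-01,  2.01084586e-04,  1.44266843e-03,
         4.49990154e-04],
       [ 1.30285572e-03,  3.19428217e-01, -9.47609580e-01,
        -1.42193718e-01],
       [ 0.00000000e+00,  0.00000000e+00,  0.00000000e+00,
         1.00000000e+00]])}
scene wedge 0.87 [114. 262. 136. 286.] [ 0.416 -0.342  0.09 ] [ 0.43  -0.309  0.104]
scene mallet 0.96 [127. 216. 180. 278.] [ 0.454 -0.244  0.065] [ 0.56  -0.192  0.228]

[... 2981 characters left out ...]
 193.] [ 0.621 -0.424  0.024] [ 0.687 -0.352  0.06 ]
top tub 0.88 [177. 125. 200. 154.] [0.756 0.23  0.044] [0.803 0.266 0.097]
top honey_jar 0.95 [139. 145. 160. 168.] [0.69  0.354 0.096] [0.725 0.392 0.107]
top honey_jar 0.2 [345. 232. 361. 241.] [ 0.407 -0.339  0.097] [ 0.429 -0.323  0.104]
top caddy 0.87 [289. 193. 372. 280.] [ 0.411 -0.282  0.009] [ 0.563 -0.126  0.103]
top crossbar 0.81 [218. 147. 357. 193.] [ 0.631 -0.11   0.221] [0.73  0.128 0.241]
top crossbar 0.63 [133. 224. 168. 246.] [0.409 0.336 0.064] [0.451 0.405 0.146]
top stand 0.75 [219. 145. 356. 204.] [ 0.624 -0.107  0.021] [0.745 0.1   0.242]
top stand 0.42 [219. 151. 359. 194.] [ 0.632 -0.124  0.221] [0.715 0.118 0.241]
```

Run:
```python
import cv2
a=cv2.imread('pics/scene0.png')[60:384,80:400]; cv2.imwrite('pics/s1.png',cv2.resize(a,None,fx=1.85,fy=1.85,interpolation=2))
a=cv2.imread('pics/top0.png')[110:300,110:410]; cv2.imwrite('pics/t1.png',cv2.resize(a,None,fx=2.66,fy=2.66,interpolation=2))
```

```text
(no output)
```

View pics/s1.png

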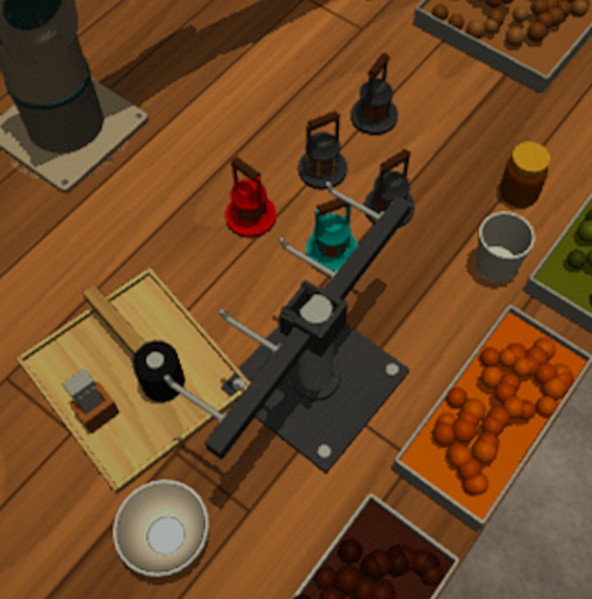

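View pics/t1.png

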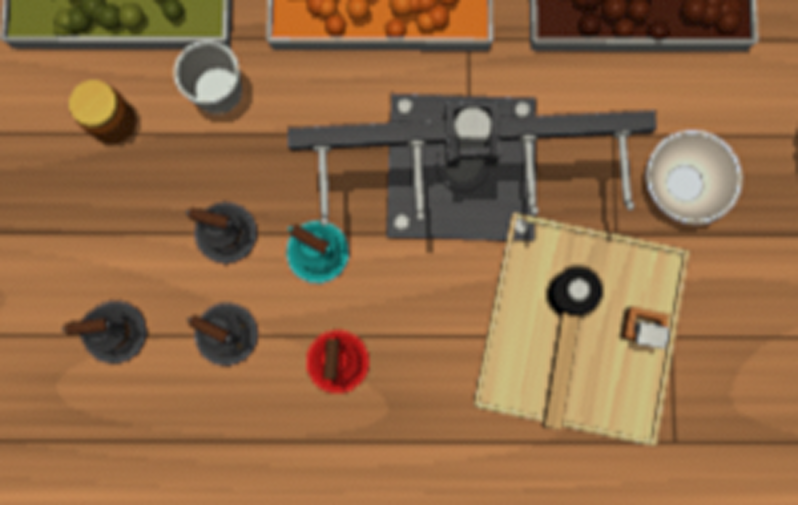

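```bash
cat >> h.py <<'E'
def down(yaw=0): return (R.from_euler('z',yaw)*R.from_euler('x',np.pi)).as_rotvec()
def st(tag=''):
    o=robot.get_obs(); print(tag,'t%.1f'%o['time'],'p',o['position'].round(4),'F',np.round(o['contact_force'],1),'gap %.4f'%o['finger_gap'],'g %.0f'%o['grip_force']); return o
E
python3 - <<'E'
from h import *
p=robot.get_obs()
for y in(0,): print(p['tcp_rot'])
robot.reach([0.3,0.5,0.42],p['tcp_rot'])
robot.reach([0.6,-0.11,0.45],down(0)); st()
im,d,P=snap('wrist','w_stand'); np.savez('w_stand',P=P)
print(np.round(robot.get_obs()['qpos'],2))
robot.reach([0.42,-0.29,0.33],down(-0.15)); st()
im,d,P=snap('wrist','w_caddy'); np.savez('w_caddy',P=P)
a=cv2.imread('pics/w_stand.png'); cv2.imwrite('pics/ws.png',cv2.resize(a,None,fx=1.5,fy=1.5))
a=cv2.imread('pics/w_caddy.png'); cv2.imwrite('pics/wc.png',cv2.resize(a,None,fx=1.5,fy=1.5))
E
```

```text
[-4.33399111e-01 -3.11153909e+00 -8.15538223e-05]
 t4.5 p [ 0.6003 -0.1087  0.4498] F [0.2 0.6 0.9] gap 0.0854 g 0
[-0.34  0.53  0.88  1.28 -0.4   1.51 -1.08]
 t5.7 p [ 0.4217 -0.2894  0.3304] F [0.4 0.3 0.4] gap 0.0852 g 0
```

View pics/ws.png

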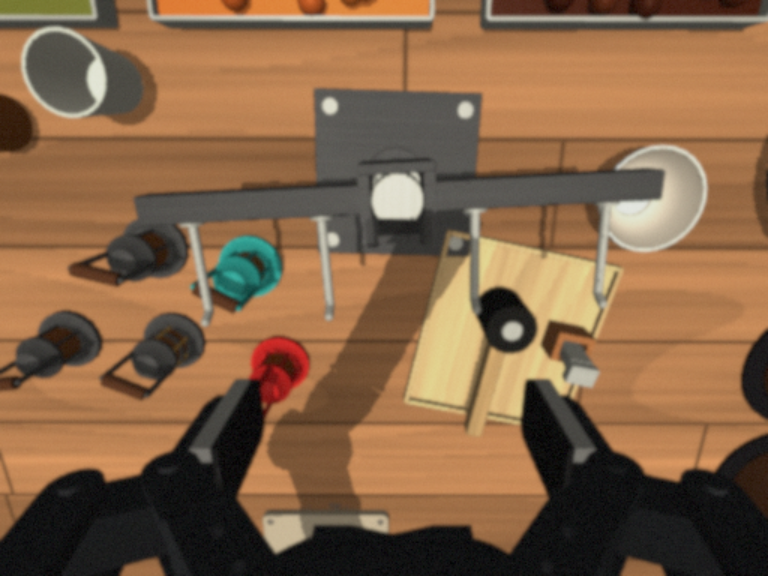

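View pics/wc.png

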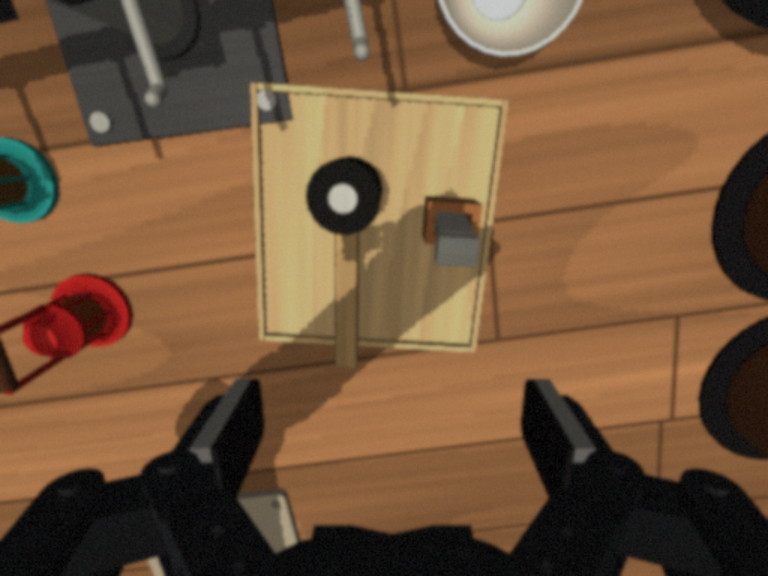

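Run:
```python
import numpy as np,cv2
def rect(P,lo,hi,box,name):
    m=(P[...,2]>lo)&(P[...,2]<hi)&(P[...,0]>box[0])&(P[...,0]<box[1])&(P[...,1]>box[2])&(P[...,1]<box[3])
    q=P[m]; r=cv2.minAreaRect((q[:,:2]*1000).astype(np.float32)); print(name,len(q),'z',np.median(q[:,2]).round(4),'med',np.median(q[:,:2],0).round(4),'rect',np.round(r[0],1),np.round(r[1],1),round(r[2],1)); return q
C=np.load('w_caddy.npz')['P']; S=np.load('w_stand.npz')['P']; T=np.load('topP.npy'); Sc=np.load('sceneP.npy')
for n,P in(('wc',C),('ws',S),('top',T),('scene',Sc)):
    rect(P,.088,.115,(.36,.46,-.38,-.29),n+' wedgehead')
    rect(P,.08,.1,(.42,.56,-.29,-.17),n+' mallet')
    rect(P,.04,.072,(.3,.44,-.3,-.2),n+' handle')
    rect(P,.229,.25,(.55,.75,-.2,-.02),n+' hub+spigot')
    rect(P,.215,.228,(.6,.72,-.4,.2),n+' bar')
    rect(P,.206,.214,(.5,.6,-.4,.2),n+' pegs')
    rect(P,.004,.016,(.5,.8,-.25,.05),n+' plate')
```

```text
wc wedgehead 595 z 0.0973 med [ 0.4064 -0.3429] rect [ 404.9 -343.4] [36.1 26.9] 77.5
wc mallet 1996 z 0.0878 med [ 0.4631 -0.2544] rect [ 462.1 -253.9] [62.7 62.4] 37.4
wc handle 1329 z 0.0605 med [ 0.3696 -0.2368] rect [ 363.5 -235.5] [ 22.3 130.4] 79.5
wc hub+spigot 0 z nan med [nan nan] rect [0. 0.] [0. 0.] 0.0
wc bar 0 z nan med [nan nan] rect [0. 0.] [0. 0.] 0.0
wc pegs 957 z 0.2117 med [ 0.5651 -0.1839] rect [ 569.3 -235.9] [ 45.2 117.7] 4.4
wc plate 11897 z 0.0093 med [ 0.5784 -0.1357] rect [ 581.8 -100. ] [300.  163.6] 90.0
ws wedgehead 304 z 0.0974 med [ 0.4078 -0.3415] rect [ 405.3 -343.2] [36.  27.7] 79.1
ws mallet 915 z 0.0881 med [ 0.4646 -0.2521] rect [ 462.6 -253. ] [61.9 62.1] 80.8
ws handle 745 z 0.0607 med [ 0.3643 -0.2328] rect [ 361.7 -235.2] [ 22.8 129.2] 79.6
ws hub+spigot 2229 z 0.2346 med [ 0.6373 -0.1128] rect [ 632.3 -112.7] [65.1 60. ] 3.0
ws bar 6473 z 0.2217 med [ 0.6365 -0.13  ] rect [ 632.5 -112.5] [ 65.  428.1] 2.6
ws pegs 1058 z 0.212 med [ 0.5721 -0.0536] rect [ 572.1 -115.8] [ 69.8 357.4] 2.3
ws plate 7712 z 0.0098 med [ 0.6748 -0.1225] rect [ 623.
[... 554 characters left out ...]
0.0096 med [ 0.5952 -0.111 ] rect [650.4 -99.9] [297.3 300.1] 0.2
scene wedgehead 158 z 0.0985 med [ 0.4075 -0.3411] rect [ 405.4 -340.4] [36.3 27.9] 82.9
scene mallet 455 z 0.0893 med [ 0.4633 -0.2515] rect [ 463.4 -251. ] [62.3 61.6] 55.3
scene handle 358 z 0.0615 med [ 0.3616 -0.233 ] rect [ 359.  -231.6] [ 22.9 122.6] 79.7
scene hub+spigot 567 z 0.2356 med [ 0.6377 -0.1116] rect [ 633.  -110.2] [65.9 61.1] 2.4
scene bar 1697 z 0.2228 med [ 0.638  -0.1535] rect [ 633.9 -109. ] [430.4  65.5] 89.1
scene pegs 193 z 0.2119 med [ 0.5713 -0.0531] rect [ 567.3 -112.3] [ 64.4 360.7] 0.3
scene plate 4037 z 0.0103 med [ 0.6723 -0.1403] rect [ 649.4 -100.1] [299.7 298.5] 89.9
  return _methods._mean(a, axis=axis, dtype=dtype,
  ret = ret.dtype.type(ret / rcount)
  ret = um.true_divide(
```

Run:
```python
import numpy as np,cv2
def rect(P,m,name):
    q=P[m]; r=cv2.minAreaRect((q[:,:2]*1000).astype(np.float32)); print(name,len(q),'z',np.median(q[:,2]).round(4),'mean',q[:,:2].mean(0).round(4),'rect',np.round(r[0],1),np.round(r[1],1),round(r[2],1))
S=np.load('w_stand.npz')['P']; im=cv2.imread('pics/w_stand.png'); g=im.max(2)
T=np.load('topP.npy'); it=cv2.imread('pics/top0.png').max(2)
for n,P,g in(('ws',S,g),('top',T,it)):
    x,y,z=P[...,0],P[...,1],P[...,2]
    rect(P,(z>.229)&(z<.25)&(g>120)&(x>.6)&(x<.72)&(y>-.16)&(y<-.06),n+' spigot')
    m=((z>.006)&(z<.016)&(g<85)&(x>.5)&(x<.8)&(y>-.25)&(y<.05)).astype(np.uint8)
    m=cv2.morphologyEx(m,cv2.MORPH_OPEN,np.ones((3,3))); 
    rect(P,m>0,n+' plate')
    # bolts on the plate
    b=((z>.006)&(z<.03)&(g>130)&(x>.5)&(x<.8)&(y>-.25)&(y<.05)).astype(np.uint8)
    k,l,s,c=cv2.connectedComponentsWithStats(b)
    for i in range(1,k):
        if s[i,4]>5: q=P[l==i]; print('  bolt',s[i,4],q.mean(0).round(4))
    # bar front/back edges
    q=P[(z>.218)&(z<.226)&(abs(y+.113)>.06)&(x>.55)&(x<.72)&(y>-.4)&(y<.2)]
    vx,vy,cx,cy=cv2.fitLine((q[:,:2]).astype(np.float32),cv2.DIST_HUBER,0,.01,.01).ravel(); print(n,'bar',np.arctan2(-vx,vy)if vy>0 else np.arctan2(vx,-vy),cx-vx/vy*(cy+.1127), len(q))
    # pegs
    k,l,s,c=cv2.connectedComponentsWithStats(((z>.205)&(z<.216)&(x>.5)&(x<.615)&(y>-.4)&(y<.2)).astype(np.uint8))
    for i in range(1,k):
        if s[i,4]>15: q=P[l==i]; print('  peg',s[i,4],q.mean(0).round(4),q.min(0).round(4),q.max(0).round(4))
u=cv2.resize(im[90:190,200:330],None,fx=6,fy=6,interpolation=2); cv2.imwrite('pics/hub.png',u)
```

```text
ws spigot 880 z 0.2347 mean [ 0.639  -0.1124] rect [ 640.6 -111.5] [35.7 40.1] 1.0
ws plate 991 z 0.01 mean [ 0.5784 -0.1449] rect [ 586.6 -116.3] [107.1 196. ] 3.5
  bolt 6 [ 0.7292 -0.2146  0.0084]
  bolt 114 [ 0.7189 -0.0344  0.0152]
  bolt 108 [ 0.7149 -0.1949  0.0155]
  bolt 9 [ 0.7117 -0.214   0.0098]
  bolt 6 [ 0.6906 -0.2136  0.0093]
  bolt 64 [ 0.5585 -0.0322  0.0161]
  bolt 79 [ 0.5598 -0.1911  0.0177]
  bolt 6 [ 0.557  -0.0121  0.0092]
  bolt 360 [ 0.5309 -0.2371  0.0095]
  bolt 49 [0.5211 0.0467 0.0106]
  bolt 6 [ 0.5402 -0.0321  0.0101]
  bolt 10 [ 0.538  -0.0557  0.0093]
  bolt 11 [ 0.538  -0.0844  0.0093]
  bolt 342 [ 0.5161 -0.1922  0.0093]
ws bar 0.050816853 0.6365315 5118
  peg 406 [0.573  0.0579 0.2117] [0.5291 0.0515 0.2066] [0.6145 0.0642 0.2159]
  peg 351 [ 0.5772 -0.051   0.212 ] [ 0.5382 -0.0562  0.207 ] [ 0.6145 -0.0455  0.2158]
  peg 71 [ 0.6123 -0.1141  0.2105] [ 0.6109 -0.1298  0.2052] [ 0.6139 -0.0979  0.216 ]
  peg 316 [ 0.5803 -0.1803  0.2122] [ 0.5436 -0.1863  0.2091] [ 0.6146 -0.1753  0.2159]
  peg 329 [ 0.5833 -0.2892  0.212 ] [ 0.547  -0.2952  0.2062] [ 0.6148 -0.2847  0.2157]
top spigot 121 z 0.2349 mean [ 0.6379 -0.1118] rect [ 638.3 -111.4] [37.1 32.4] 88.4
top plate 1044 z 0.0105 mean [ 0.6046 -0.1061] rect [ 633.4 -108.8] [192.1 189.6] 0.2
  bolt 18 [ 0.7184 -0.0342  0.0167]
  bolt 10 [ 0.7331 -0.1902  0.0108]
  bolt 17 [ 0.7143 -0.1943  0.0167]
  bolt 23 [ 0.5585 -0.0301  0.0154]
  bolt 297 [ 0.5308 -0.2098  0.0123]
  bolt 6 [0.5079 0.0443 0.0119]
top bar 0.050896358 0.635595 730
  peg 53 [ 0.5785 -0.0499  0.2124] [ 0.5431 -0.0539  0.2084] [ 0.6148 -0.0445  0.2156]
  peg 68 [0.5783 0.0599 0.2116] [0.5363 0.0547 0.2067] [0.613  0.0701 0.216 ]
  peg 50 [ 0.5791 -0.1798  0.2116] [ 0.5438 -0.1851  0.2064] [ 0.6127 -0.1744  0.2158]
  peg 49 [ 0.5845 -0.2894  0.212 ] [ 0.5563 -0.2935  0.2062] [ 0.6135 -0.285   0.2159]
```

View pics/hub.png

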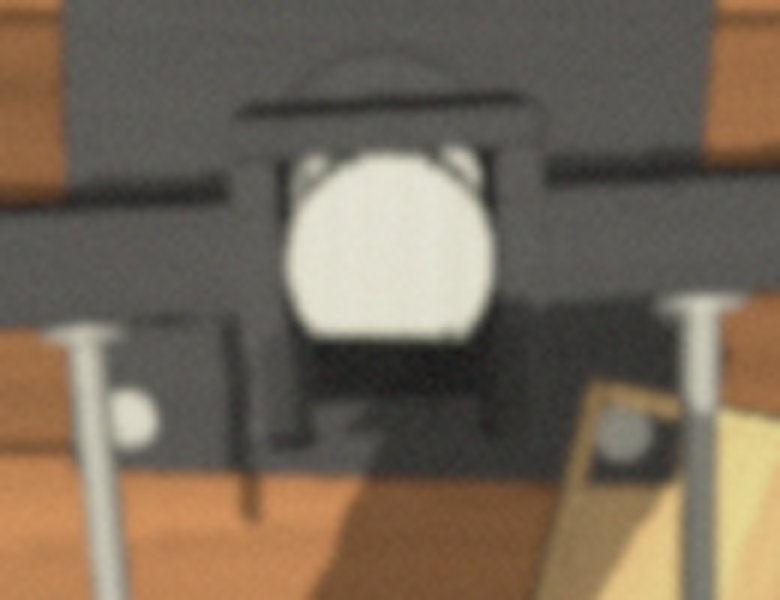

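```bash
cat >> h.py <<'E'
def go(p,yaw=None,vel=.15):
    """line to p, corrected once for the steady error"""
    p=np.array(p,float); r=None if yaw is None else down(yaw)
    robot.move_l(p,r,vel)
    e=p-robot.get_obs()['position']
    if .0004<np.linalg.norm(e)<.006: robot.move_l(p+e,r,.05)
E
python3 - <<'E'
from h import *
robot.reach([.405,-.3433,.17],down(-.19))
go([.405,-.3433,.074],-.19,.12); st('at')
robot.move_gripper(.02,60); st('grip')
robot.move_l([.405,-.3433,.18],None,.15); st('up')
robot.reach([.600,-.113,.37],down(0)); st('over')
im,d,P=snap('wrist','w_held'); np.savez('w_held',P=P)
cv2.imwrite('pics/wh.png',cv2.resize(im[60:384,80:430],None,fx=1.7,fy=1.7,interpolation=2))
E
```

```text
at t7.6 p [ 0.4048 -0.3429  0.0738] F [-0.1 -0.1  0.5] gap 0.0856 g 0
grip t8.2 p [ 0.4045 -0.3429  0.0736] F [-0.3  1.   3.9] gap 0.0353 g 59
up t9.0 p [ 0.4046 -0.3424  0.1791] F [-0.   0.8 -3.2] gap 0.0347 g 60
over t10.3 p [ 0.5987 -0.1147  0.3692] F [-0.  -1.  -2.2] gap 0.0347 g 60
```

View pics/wh.png

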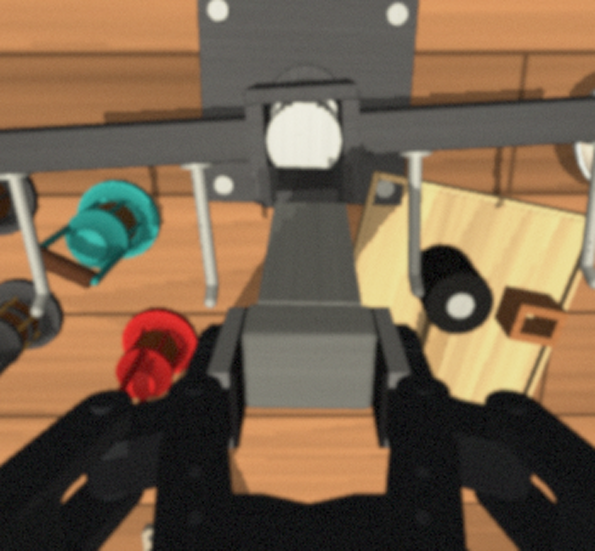

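Run:
```python
from h import *
P=np.load('w_held.npz')['P']; o=st(); p=o['position']
im=cv2.imread('pics/w_held.png').max(2)
x,y,z=P[...,0],P[...,1],P[...,2]
b=(z>.312)&(z<.36)&(abs(y-p[1])<.02)&(x>p[0]-.02)&(x<p[0]+.03)
q=P[b]; 
A=np.c_[q[:,1]-p[1],q[:,2]-.33,np.ones(len(q))]; print('back face x=',np.linalg.lstsq(A,q[:,0]-p[0],rcond=None)[0].round(4),len(q),'y',q[:,1].min()-p[1],q[:,1].max()-p[1],'zmin',q[:,2].min())
b=(z>.37)&(z<.42)&(abs(y-p[1])<.017)&(abs(x-p[0])<.03); q=P[b]; print('head top',np.median(q[:,2])-p[2],q[:,0].min()-p[0],q[:,0].max()-p[0],len(q))
m=(z>.229)&(z<.245)&(im>120)&(x>.6)&(x<.72)&(abs(y+.113)<.05); q=P[m]
print('spigot',q.mean(0),q.min(0),q.max(0)); c=q[(q[:,0]<q[:,0].min()+.004)]; print(c[:,1].mean())
m=(z>.229)&(z<.245)&(im<110)&(x>.59)&(x<.63)&(abs(y+.113)<.04); q=P[m]; 
for s in(-1,1):
    w=q[(q[:,1]+.113)*s>.01]; print('hub side',len(w),w[:,:2].min(0).round(4),w[:,:2].max(0).round(4))
```

```text
t10.4 p [ 0.5988 -0.1148  0.3692] F [ 0.9 -0.8 -3.9] gap 0.0353 g 60
back face x= [ 0.0208 -0.11    0.0201] 1703 y -0.015379546249573453 0.014830019792004073 zmin 0.312043265307543
head top 0.02304567961872106 -0.012644104936800238 0.016531364325108155 5195
spigot [ 0.63891694 -0.11234495  0.23470526] [ 0.62236579 -0.13196715  0.22938073] [ 0.65879188 -0.09128472  0.23709866]
-0.1127638025134342
hub side 372 [ 0.6009 -0.1423] [ 0.63  -0.123]
hub side 375 [ 0.5998 -0.103 ] [ 0.63   -0.0828]
```

Run:
```python
from h import *
P=np.load('w_held.npz')['P']; p=np.array([.5988,-.1148,.3692])
x,y,z=P[...,0],P[...,1],P[...,2]
b=(z>.385)&(z<.40)&(abs(y-p[1])<.012)&(abs(x-p[0])<.012); q=P[b]; A=np.c_[q[:,:2]-p[:2],np.ones(len(q))]; print('top plane',np.linalg.lstsq(A,q[:,2]-p[2],rcond=None)[0].round(4),len(q))
for h in np.arange(.29,.396,.006):
    s=(abs(z-h)<.003)&(abs(y-p[1])<.012)&(x>p[0]-.02)&(x<p[0]+.035); q=P[s]
    if len(q): print(round(h,3),len(q),(np.median(q[:,0])-p[0]).round(4),(q[:,0].max()-p[0]).round(4))
```

```text
top plane [ 0.1096 -0.0055  0.0236] 2140
0.302 16 0.0227 0.0228
0.308 111 0.0225 0.0233
0.314 121 0.0219 0.0228
0.32 134 0.0212 0.0222
0.326 150 0.0205 0.0214
0.332 150 0.0199 0.0208
0.338 171 0.0192 0.0202
0.344 191 0.0185 0.0194
0.35 202 0.0179 0.019
0.356 234 0.0172 0.0186
0.362 250 0.0165 0.0177
0.368 274 0.0159 0.0171
0.374 310 0.0152 0.0163
0.38 350 0.0145 0.0157
0.386 381 0.0139 0.0151
0.392 2597 0.0032 0.0144
```

```bash
cat >> h.py <<'E'
def tilt(pitch,yaw=0): return (R.from_euler('z',yaw)*R.from_euler('y',pitch)*R.from_euler('x',np.pi)).as_rotvec()
def goR(p,r,vel=.15):
    p=np.array(p,float); robot.move_l(p,r,vel); e=p-robot.get_obs()['position']
    if .0004<np.linalg.norm(e)<.006: robot.move_l(p+e,r,.05)
E
python3 - <<'E'
from h import *
goR([.6,-.1132,.345],tilt(.11,0)); p=st()['position']
im,d,P=snap('wrist'); g=im.max(2)
x,y,z=P[...,0],P[...,1],P[...,2]
for h in np.arange(.27,.375,.012):
    s=(abs(z-h)<.003)&(abs(y-p[1])<.012)&(x>p[0]-.02)&(x<p[0]+.035); q=P[s]
    if len(q): print(round(h,3),len(q),(np.median(q[:,0])-p[0]).round(4))
b=(z>.30)&(z<.335)&(abs(y-p[1])<.02)&(abs(x-p[0])<.03); q=P[b]; print('y',q[:,1].min()-p[1],q[:,1].max()-p[1])
A=np.c_[q[:,1:]-p[1:],np.ones(len(q))]; print('x=f(y,z)',np.linalg.lstsq(A,q[:,0]-p[0],rcond=None)[0].round(4))
m=(z>.229)&(z<.245)&(g>120)&(x>.6)&(x<.72)&(abs(y+.113)<.05); q=P[m]; f=[]
for yy in np.arange(-.122,-.1,.004): w=q[abs(q[:,1]-yy)<.002]; f.append((round(yy,3),w[:,0].min().round(4)))
print('flat',f, q.max(0))
m=(z>.229)&(z<.24)&(g<110)&(abs(x-.606)<.004)&(abs(y+.113)<.045); q=P[m][:,1]; print('hub walls',np.histogram(q,bins=np.arange(-.158,-.066,.004)))
E
```

```text
t11.0 p [ 0.6002 -0.113   0.3479] F [ 0.1  0.3 -2.5] gap 0.0346 g 60
0.282 76 0.0161
0.294 135 0.016
0.306 146 0.016
0.318 184 0.0159
0.33 215 0.0159
0.342 267 0.0159
0.354 340 0.0157
0.366 416 0.0157
y -0.015253144033177915 0.014817477847826818
x=f(y,z) [ 0.017  -0.0048  0.0158]
flat [(np.float64(-0.122), np.float64(0.6231)), (np.float64(-0.118), np.float64(0.6233)), (np.float64(-0.114), np.float64(0.6233)), (np.float64(-0.11), np.float64(0.6231)), (np.float64(-0.106), np.float64(0.6234)), (np.float64(-0.102), np.float64(0.6231))] [ 0.65803501 -0.09143709  0.23695621]
hub walls (array([ 0,  0,  0,  0, 16, 40, 35, 32, 39, 32, 41, 40, 46, 51, 41, 45, 36,
       25,  0,  0,  0,  0]), array([-0.158, -0.154, -0.15 , -0.146, -0.142, -0.138, -0.134, -0.13 ,
       -0.126, -0.122, -0.118, -0.114, -0.11 , -0.106, -0.102, -0.098,
       -0.094, -0.09 , -0.086, -0.082, -0.078, -0.074, -0.07 ]))
```

Run:
```python
from h import *
r=tilt(.11,0)
goR([.6062,-.1135,.312],r,.1); F0=st()['contact_force']
z=.312
while z>.262:
    z-=.003; robot.move_l([.6062,-.1135,z],r,.03); o=robot.get_obs(); dF=o['contact_force']-F0
    print(o['position'].round(4),dF.round(1))
    if np.linalg.norm(dF)>9: break
```

```text
t11.5 p [ 0.6061 -0.1135  0.3118] F [ 0.2 -0.7 -1.7] gap 0.0352 g 60
[ 0.6062 -0.1135  0.3093] [ 0.1  0.3 -1.1]
[ 0.6061 -0.1134  0.3059] [ 0.2  0.5 -2.1]
[ 0.6061 -0.1134  0.3027] [-0.2  0.3 -1.1]
[ 0.6061 -0.1134  0.2998] [-0.4  0.7 -1.2]
[ 0.6061 -0.1134  0.2968] [-0.3  0.3 -1.1]
[ 0.6061 -0.1134  0.2938] [ 0.6  0.9 -0.3]
[ 0.6061 -0.1134  0.2908] [-0.1 -0.1  0. ]
[ 0.6061 -0.1135  0.2878] [-0.4  1.4 -2.3]
[ 0.6061 -0.1135  0.2847] [-0.1  1.  -1.7]
[ 0.6061 -0.1135  0.2818] [-0.5  0.5 -0.8]
[ 0.6061 -0.1135  0.2788] [-0.7  0.  -1.4]
[ 0.6061 -0.1135  0.2758] [-0.1  0.3 -0.5]
[ 0.6061 -0.1135  0.2728] [-0.2  1.2 -1.6]
[ 0.6063 -0.1135  0.2698] [ 0.3  0.6 -0.5]
[ 0.6065 -0.1135  0.2669] [ 1.1  0.5 -2. ]
[ 0.6067 -0.1135  0.2652] [-0.3  2.2  6.5]
[ 0.6067 -0.1132  0.2627] [-1.3  2.9  9.1]
```

Run:
```python
from h import *
r=tilt(.11,0)
robot.move_gripper(.085); st('open')
robot.move_l([.6062,-.1135,.36],r,.1)
robot.move_l([.53,-.1135,.42],down(0),.25); p=st()['position']
im,d,P=snap('wrist','w_in'); g=im.max(2); np.savez('w_in',P=P)
x,y,z=P[...,0],P[...,1],P[...,2]
m=(z>.275)&(z<.31)&(abs(x-.61)<.04)&(abs(y+.113)<.04); q=P[m]; rr=cv2.minAreaRect((q[:,:2]*1000).astype(np.float32)); print('head',np.median(q[:,2]),rr,len(q))
q=q[abs(q[:,2]-np.median(q[:,2]))<.008];A=np.c_[q[:,:2]-q[:,:2].mean(0),np.ones(len(q))]; print('plane',np.linalg.lstsq(A,q[:,2],rcond=None)[0].round(4))
q=P[(z>.218)&(z<.226)&(abs(y+.113)>.06)&(x>.55)&(x<.72)&(y>-.4)&(y<.2)]
vx,vy,cx,cy=cv2.fitLine((q[:,:2]).astype(np.float32),cv2.DIST_HUBER,0,.01,.01).ravel(); print('bar yaw',-vx/vy)
cv2.imwrite('pics/wi.png',cv2.resize(im[0:300,100:450],None,fx=1.7,fy=1.7,interpolation=2))
```

```text
open t16.3 p [ 0.6062 -0.1136  0.2609] F [ 0.3  0.8 -0.1] gap 0.0854 g 0
 t18.0 p [ 0.53   -0.1128  0.4202] F [ 0.1  1.1 -0.9] gap 0.0850 g 0
head 0.285667592705112 ((608.90185546875, -111.97005462646484), (25.891958236694336, 35.76314926147461), 1.3997554779052734) 1266
plane [-0.0045 -0.0199  0.2857]
bar yaw 0.020963715
```

View pics/wi.png

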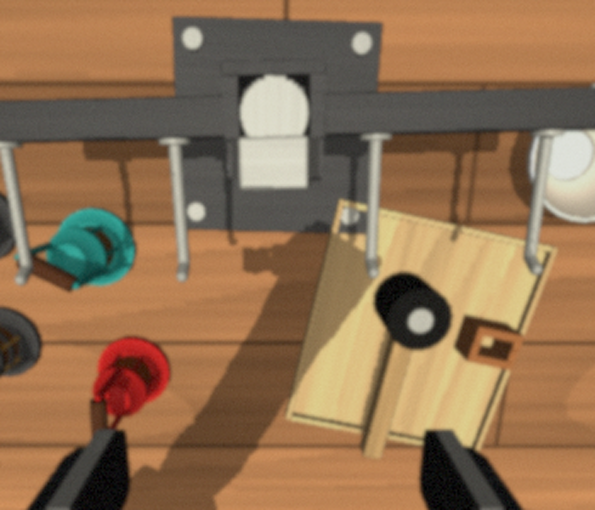

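Run:
```python
from h import *
y=-.181
robot.reach([.4015,-.2423,.15],down(y))
go([.4015,-.2423,.029],y,.12); st('at')
robot.move_gripper(.01,115); st('grip')
robot.move_l([.4015,-.2423,.06],None,.06); robot.move_l([.4015,-.2423,.20],None,.15); st('up')
robot.reach([.53,-.112,.38],down(0)); p=st('over')['position']
im,d,P=snap('wrist','w_mal'); np.savez('w_mal',P=P)
x,yy,z=P[...,0],P[...,1],P[...,2]
q=P[(z>p[2]+.02)&(z<p[2]+.09)&(x>p[0]+.035)&(x<p[0]+.11)&(abs(yy-p[1])<.04)]
print(len(q),q.min(0),q.max(0),np.median(q,0))
A=np.c_[q[:,:2]-p[:2],np.ones(len(q))]; w=np.ones(len(q))>0
for _ in range(5):
    s=np.linalg.lstsq(A[w],q[w,2]-p[2],rcond=None)[0]; w=abs(A@s-(q[:,2]-p[2]))<.003
print('top plane',s.round(4),w.sum()); r=cv2.minAreaRect((q[w,:2]*1000).astype(np.float32)); print(r)
```

```text
at t20.7 p [ 0.4014 -0.2421  0.0289] F [-0.7  1.  -0.3] gap 0.0848 g 0
grip t21.3 p [ 0.4011 -0.2421  0.0288] F [-1.   0.9  3.8] gap 0.0204 g 112
up t23.1 p [ 0.4009 -0.2417  0.1992] F [ 0.1  0.5 -4.6] gap 0.0204 g 112
over t24.1 p [ 0.5285 -0.1129  0.3787] F [ 0.1  0.1 -4.7] gap 0.0201 g 112
36642 [ 0.56348956 -0.14399008  0.43254975] [ 0.62319731 -0.0815051   0.44055933] [ 0.59550106 -0.11283397  0.4370317 ]
top plane [-0.0124 -0.0015  0.0593] 36587
((593.2549438476562, -112.74694061279297), (59.52613830566406, 62.484867095947266), 0.013696609064936638)
```

```bash
cat > tap.py <<'E'
from h import *
import sys
r=down(0); X,Y=.5465,-.1122
lim=float(sys.argv[1]); n=int(sys.argv[2])
go([X,Y,.318],0,.15)
for k in range(n):
    F0=np.mean([robot.get_obs()['contact_force'] for _ in range(3)],0); z=.311; robot.move_l([X,Y,z],r,.1)
    while z>.285:
        z-=.001; robot.move_l([X,Y,z],r,.03); o=robot.get_obs(); dF=o['contact_force']-F0
        if dF[2]>lim: break
    print(k,o['position'].round(4),'cmd z %.4f'%z,dF.round(1),'t %.1f'%o['time'])
    robot.move_l([X,Y,.318],r,.1)
E
python3 tap.py 11 4
```

```text
0 [ 0.5466 -0.113   0.3051] cmd z 0.3040 [-5.5 -1.  13.1] t 26.9
1 [ 0.5465 -0.113   0.3034] cmd z 0.3020 [-6.6  1.3 13.9] t 29.7
2 [ 0.5463 -0.1129  0.3024] cmd z 0.3010 [-6.3 -0.3 13.6] t 32.8
3 [ 0.5464 -0.1124  0.3022] cmd z 0.3010 [-4.3  1.3 12. ] t 35.9
```

```bash
python3 tap.py 14 3
cat > chk.py <<'E'
from h import *
def chk(fn=None):
    im,d,P=snap('wrist',fn); x,y,z=P[...,0],P[...,1],P[...,2]
    m=(z>.27)&(z<.295)&(abs(x-.61)<.04)&(abs(y+.113)<.03); q=P[m]; print('head z',np.median(q[:,2]).round(4),np.median(q,0).round(4),len(q))
    q=P[(z>.218)&(z<.226)&(abs(y+.113)>.06)&(x>.55)&(x<.72)&(y>-.4)&(y<.2)]
    vx,vy,cx,cy=cv2.fitLine((q[:,:2]).astype(np.float32),cv2.DIST_HUBER,0,.01,.01).ravel(); print('bar yaw',-vx/vy,len(q))
    k,l,s,c=cv2.connectedComponentsWithStats(((z>.205)&(z<.216)&(x>.5)&(x<.615)&(y>-.4)&(y<.2)).astype(np.uint8))
    for i in range(1,k):
        if s[i,4]>40: q=P[l==i]; print('  peg',s[i,4],q.mean(0).round(4),q.min(0).round(4),q.max(0).round(4))
    b=((z>.006)&(z<.03)&(im.max(2)>130)&(x>.5)&(x<.8)&(y>-.25)&(y<.05)).astype(np.uint8)
    k,l,s,c=cv2.connectedComponentsWithStats(b)
    for i in range(1,k):
        if s[i,4]>50: q=P[l==i]; print('  bolt',s[i,4],q.mean(0).round(4))
    return im,d,P
E
python3 - <<'E'
from chk import *
robot.move_l([.4,-.15,.42],down(0),.3); robot.reach([.47,-.1,.42],down(0)); st()
im,d,P=chk('w_tight')
E
```

```text
0 [ 0.5464 -0.1125  0.302 ] cmd z 0.3000 [-6.2  1.5 16. ] t 39.7
1 [ 0.5464 -0.1124  0.302 ] cmd z 0.3000 [-7.   2.9 16.4] t 43.0
2 [ 0.5464 -0.1124  0.302 ] cmd z 0.3000 [-6.3  2.  17.7] t 46.3
 t47.9 p [ 0.4713 -0.0982  0.4178] F [-0.6 -1.9 -4.3] gap 0.0203 g 113
head z 0.281 [ 0.6088 -0.1124  0.281 ] 1634
bar yaw -0.0111480355 5207
  peg 590 [0.581  0.0625 0.2115] [0.5419 0.0586 0.206 ] [0.6148 0.0682 0.2159]
  peg 204 [ 0.6025 -0.0469  0.2119] [ 0.5884 -0.0506  0.2077] [ 0.6149 -0.0428  0.2142]
  peg 312 [ 0.5961 -0.176   0.2119] [ 0.5742 -0.1807  0.2076] [ 0.6149 -0.1722  0.2146]
  peg 664 [ 0.5773 -0.2846  0.2118] [ 0.5343 -0.2902  0.2059] [ 0.615  -0.2804  0.2157]
```

Run:
```python
from h import *
robot.reach([.42,-.25,.33],down(-.181)); 
def line(q): 
    vx,vy,cx,cy=cv2.fitLine(q[:,:2].astype(np.float32),cv2.DIST_HUBER,0,.01,.01).ravel(); return -vx/vy
def edges(P,z0,z1,ys,x0,x1,g=None):
    # per-y-strip min and max x -> robust line fits
    x,y,z=P[...,0],P[...,1],P[...,2]; m=(z>z0)&(z<z1)&(x>x0)&(x<x1)
    if g is not None: m&=g
    q=P[m]; lo=[];hi=[]
    for yy in ys:
        w=q[abs(q[:,1]-yy)<.003]
        if len(w)>3: lo.append((w[:,0].min(),yy)); hi.append((w[:,0].max(),yy))
    return [round(float(line(np.array(e))),4) for e in(lo,hi)]
yb=[v for v in np.arange(-.3,.08,.005) if abs(v+.113)>.05]
for n,f in(('top',None),('scene',None)):
    im,d,P=snap(n,n+'2'); print(n,'bar',edges(P,.219,.226,yb,.6,.68))
for n,P,im in(('top0',np.load('topP.npy'),cv2.imread('pics/top0.png')),('ws',np.load('w_stand.npz')['P'],cv2.imread('pics/w_stand.png')),('tight',None,None)):
    if P is None: continue
    print(n,'bar before',edges(P,.219,.226,yb,.6,.68),'plate back edge',edges(P,.006,.014,np.arange(-.2,-.03,.004),.68,.8,im.max(2)<100)[1])
```

```text
top bar [-0.0248, -0.0241]
scene bar [-0.0258, -0.0251]
top0 bar before [0.0559, 0.0523] plate back edge -0.0343
ws bar before [0.0508, 0.0515] plate back edge -0.0286
```

Run:
```python
from h import *
y=-.181
robot.reach([.4015,-.2423,.12],down(y))
go([.4013,-.2422,.05],y,.12); F0=st()['contact_force']
z=.034; robot.move_l([.4013,-.2422,z],None,.05)
while z>.026:
    z-=.001; robot.move_l([.4013,-.2422,z],None,.03); o=robot.get_obs()
    if (o['contact_force']-F0)[2]>4: break
st('down')
robot.move_gripper(.06); robot.move_l([.4013,-.2422,.16],None,.15); st('up')
robot.reach([.40,.26,.42],down(0)); st()
im,d,P=snap('wrist','w_lan'); np.savez('w_lan',P=P)
cv2.imwrite('pics/wl.png',cv2.resize(im,None,fx=1.5,fy=1.5))
x,yy,z=P[...,0],P[...,1],P[...,2]
k,l,s,c=cv2.connectedComponentsWithStats(((z>.125)&(z<.15)&(x>.2)&(x<.65)&(yy>0)&(yy<.5)).astype(np.uint8))
for i in range(1,k):
    if s[i,4]>40:
        q=P[l==i]; r=cv2.minAreaRect((q[:,:2]*1000).astype(np.float32)); u=np.linalg.svd(q[:,:2]-q[:,:2].mean(0))[2][0] if len(q)<5000 else 0
        print(s[i,4],q.mean(0).round(4),np.round(r[0],1),np.round(r[1],1),'bar angle from y',np.arctan(-u[0]/u[1]).round(3),'col',im[l==i].mean(0).round(),'px',c[i].round())
```

```text
t50.6 p [ 0.4009 -0.2416  0.0498] F [ 0.1  0.3 -5.8] gap 0.0208 g 113
down t52.6 p [ 0.4013 -0.2422  0.0288] F [-1.3  1.8  6.1] gap 0.0206 g 115
up t54.1 p [ 0.4009 -0.2417  0.1594] F [ 0.  -0.2 -0.5] gap 0.0604 g 0
 t56.1 p [0.4002 0.2591 0.4197] F [ 0.9 -0.9  0.2] gap 0.0603 g 0
560 [0.544  0.2062 0.1365] [544.7 205.6] [57.8 15.9] bar angle from y -0.254 col [34. 50. 78.] px [302.  41.]
550 [0.5187 0.0842 0.1365] [518.5  82.2] [57.9 15. ] bar angle from y -0.502 col [42. 59. 78.] px [396.  62.]
415 [0.4104 0.2015 0.1365] [409.6 201. ] [57.4 15.8] bar angle from y -0.431 col [28. 42. 65.] px [302. 146.]
416 [0.4126 0.3471 0.1364] [411.7 347.5] [15.9 57.6] bar angle from y 0.109 col [36. 53. 83.] px [199. 144.]
431 [0.3754 0.0552 0.136 ] [373.8  53.7] [15.8 58.1] bar angle from y 1.511 col [33. 52. 93.] px [402. 169.]
```

View pics/wl.png

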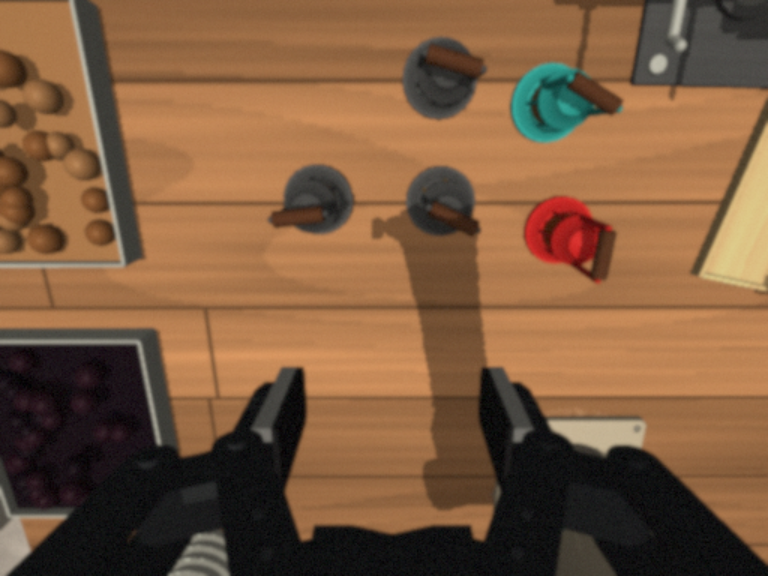

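```bash
cat > lan.py <<'E'
from h import *
PH=-.0248; AX=np.array([.638,-.1125])
def seat(i):
    ly=[.175,.065,-.065,-.175][i]; return AX+np.array([[np.cos(PH),-np.sin(PH)],[np.sin(PH),np.cos(PH)]])@[-.067,ly]
def bars(P,lo=.125,hi=.15):
    x,y,z=P[...,0],P[...,1],P[...,2]; out=[]
    k,l,s,c=cv2.connectedComponentsWithStats(((z>lo)&(z<hi)&(x>.2)&(x<.65)&(y>-.1)&(y<.5)).astype(np.uint8))
    for i in range(1,k):
        if s[i,4]>100:
            q=P[l==i][:,:2]; r=cv2.minAreaRect((q*1000).astype(np.float32)); u=np.linalg.svd(q-q.mean(0),full_matrices=False)[2][0]
            out.append((np.array(r[0])/1000,float(np.arctan(-u[0]/u[1])),np.round(sorted(r[1]),1)))
    return out
def look(ap):
    robot.reach([ap[0]-.06,ap[1],.33],down(0)); P=snap('wrist')[2]
    b=min(bars(P),key=lambda b:np.linalg.norm(b[0]-ap)); print('bar',b); return b
def pick(ap):
    c,yaw,sz=look(np.array(ap)); assert sz[1]>50
    robot.move_gripper(.085)
    robot.reach([*c,.20],down(yaw)); go([*c,.108],yaw,.12); st('at')
    robot.move_gripper(.03,50); st('grip')
    robot.move_l([*c,.16],None,.1); robot.move_l([*c,.40],None,.25); o=st('up'); return o
def hang(i,dx=-.006,dy=0):
    s=seat(i)+[dx,dy]; print('seat',s.round(4)); r=down(PH)
    robot.reach([.47,s[1],.40],r); goR([.47,s[1],.217],r,.2); F0=st('start')['contact_force']
    goR([s[0],s[1],.217],r,.1); print((st('over')['contact_force']-F0).round(1))
    z=.206; robot.move_l([*s,z],r,.06)
    while z>.193:
        z-=.0015; robot.move_l([*s,z],r,.03); dF=robot.get_obs()['contact_force']-F0
        if dF[2]>3.5: break
    st('low'); print(dF.round(1),z)
    robot.move_gripper(.08); robot.move_l([*s,.33],r,.12); st('off')
E
python3 - <<'E'
from lan import *
pick([.545,.206])
robot.reach([.45,-.1,.42],down(PH)); p=st()['position']
im,d,P=snap('wrist','w_h1'); cv2.imwrite('pics/wh1.png',cv2.resize(im,None,fx=1.5,fy=1.5))
E
```

```text
bar (array([0.54501544, 0.20585606]), -0.25673117545180224, array([15.9, 57.6]))
at t59.0 p [0.5446 0.2061 0.1077] F [ 0.2 -0.2  0.1] gap 0.0847 g 0
grip t59.3 p [0.5446 0.206  0.1079] F [-0.3  0.4  5.1] gap 0.0569 g 52
up t61.1 p [0.5442 0.206  0.3985] F [-0.2 -0.2 -3. ] gap 0.0569 g 54
 t62.3 p [ 0.4508 -0.0986  0.4197] F [ 0.   0.2 -1.9] gap 0.0569 g 54
```

View pics/wh1.png

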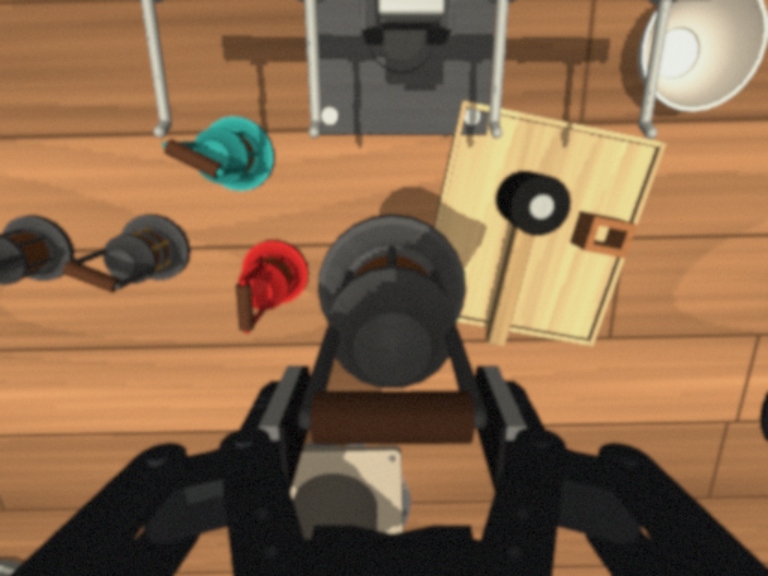

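Run:
```python
from lan import *
hang(3)
robot.move_l([.45,-.2,.40],down(0),.25); st()
im,d,P=snap('wrist','w_h2'); cv2.imwrite('pics/wh2.png',cv2.resize(im[:300],None,fx=1.5,fy=1.5))
```

```text
seat [ 0.5607 -0.2858]
start t64.5 p [ 0.4694 -0.2855  0.2165] F [ 0.4  0.2 -2.1] gap 0.0569 g 54
over t65.8 p [ 0.5613 -0.2856  0.2171] F [ 0.1 -0.9 -3.3] gap 0.0565 g 54
[-0.4 -1.1 -1.2]
low t67.6 p [ 0.5609 -0.286   0.1975] F [0.  0.4 1.6] gap 0.0571 g 54
[-0.4  0.2  3.8] 0.19699999999999998
off t69.2 p [ 0.5604 -0.2854  0.3291] F [-0.3 -0.5  0.6] gap 0.0800 g 0
 t70.0 p [ 0.4506 -0.1998  0.3997] F [ 0.6 -0.  -0. ] gap 0.0801 g 0
```

View pics/wh2.png

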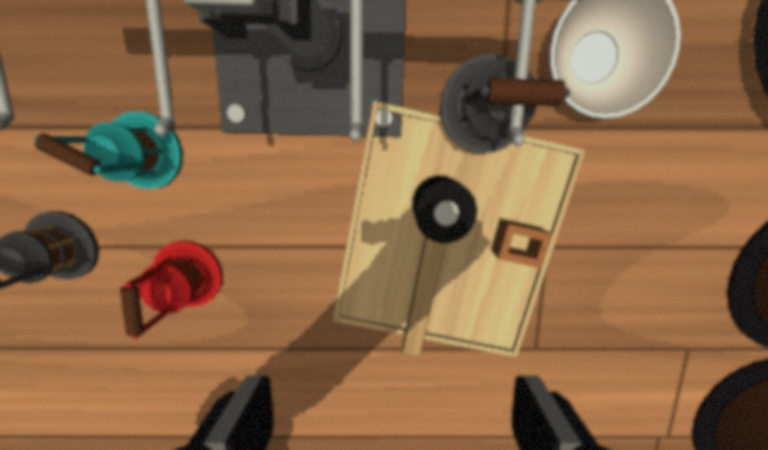

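Run:
```python
from lan import *
pick([.4096,.201]); hang(2,dy=-.003)
robot.reach([.40,.22,.42],down(0)); P=snap('wrist')[2]
for b in bars(P): print(b)
```

```text
bar (array([0.40964456, 0.20091287]), -0.43400989277812996, array([16. , 58.4]))
at t73.7 p [0.4093 0.2008 0.1077] F [-1.  -0.1  0.5] gap 0.0850 g 0
grip t74.1 p [0.4095 0.2008 0.1079] F [-0.9  0.4  7.3] gap 0.0567 g 51
up t75.9 p [0.4087 0.2008 0.3987] F [ 0.4 -0.  -2.8] gap 0.0568 g 54
seat [ 0.5634 -0.1788]
start t78.6 p [ 0.4696 -0.1785  0.2167] F [ 0.3 -0.2 -1.8] gap 0.0567 g 54
over t80.0 p [ 0.5639 -0.1787  0.2172] F [-0.3  0.6 -2.6] gap 0.0564 g 54
[-0.6  0.8 -0.8]
low t81.8 p [ 0.5636 -0.179   0.1974] F [-1.3 -0.4  1.9] gap 0.0568 g 54
[-1.6 -0.2  3.7] 0.19699999999999998
off t83.4 p [ 0.5631 -0.1785  0.3292] F [-1.4  0.2 -0.1] gap 0.0803 g 0
(array([0.51886841, 0.08208308]), -0.49980787344182626, array([15.7, 58.1]))
(array([0.41177325, 0.34782263]), 0.11807240026539473, array([15.8, 58.1]))
(array([0.37373663, 0.0532392 ]), 1.5058276888547943, array([15.9, 58.5]))
```

Run:
```python
from lan import *
pick([.4118,.3478]); hang(1,dy=.003)
robot.reach([.40,.1,.42],down(0))
robot.reach([.3,.45,.42],down(0)); st()
from chk import *
for n in('scene','top'):
    im,d,P=snap(n,n+'3')
    x,y,z=P[...,0],P[...,1],P[...,2]
    k,l,s,c=cv2.connectedComponentsWithStats(((z>.219)&(z<.24)&(x>.5)&(x<.6)&(y>-.4)&(y<.2)).astype(np.uint8))
    for i in range(1,k):
        if s[i,4]>8: q=P[l==i]; print(n,'bar',s[i,4],q.mean(0).round(4))
a=cv2.imread('pics/scene3.png')[60:384,80:400]; cv2.imwrite('pics/s3.png',cv2.resize(a,None,fx=1.85,fy=1.85,interpolation=2))
```

```text
bar (array([0.41179221, 0.34858752]), 0.12108792710912658, array([16. , 57.9]))
at t87.8 p [0.4115 0.3485 0.1077] F [ 0.3  1.  -1.2] gap 0.0845 g 0
grip t88.2 p [0.4114 0.3485 0.1079] F [-0.9  0.2  6.1] gap 0.0567 g 52
up t90.0 p [0.4109 0.3483 0.3986] F [-0.1 -0.2 -3.4] gap 0.0569 g 54
seat [ 0.5666 -0.0429]
start t92.8 p [ 0.4695 -0.0426  0.2168] F [-0.4  0.2 -2.9] gap 0.0563 g 54
over t94.2 p [ 0.5671 -0.0427  0.2172] F [ 0.1  0.3 -2. ] gap 0.0570 g 54
[0.5 0.1 0.9]
low t96.0 p [ 0.5668 -0.0429  0.1975] F [-2.   0.4  2.2] gap 0.0566 g 54
[-1.5  0.2  5.2] 0.19699999999999998
off t97.6 p [ 0.5662 -0.0426  0.3292] F [ 0.4 -0.5  1.3] gap 0.0798 g 0
 t99.9 p [0.3015 0.4483 0.4205] F [-0.1 -0.6  0.1] gap 0.0797 g 0
scene bar 10 [0.5426 0.0666 0.2236]
scene bar 131 [ 0.5686 -0.0433  0.2275]
scene bar 10 [ 0.5399 -0.0435  0.2234]
scene bar 13 [ 0.5366 -0.1724  0.2226]
scene bar 149 [ 0.5652 -0.1789  0.227 ]
scene bar 17 [ 0.5345 -0.2833  0.2225]
scene bar 162 [ 0.5626 -0.2847  0.227 ]
top bar 90 [ 0.5668 -0.0434  0.2267]
top bar 86 [ 0.5627 -0.1788  0.2266]
top bar 87 [ 0.5604 -0.2845  0.2266]
```

View pics/s3.png

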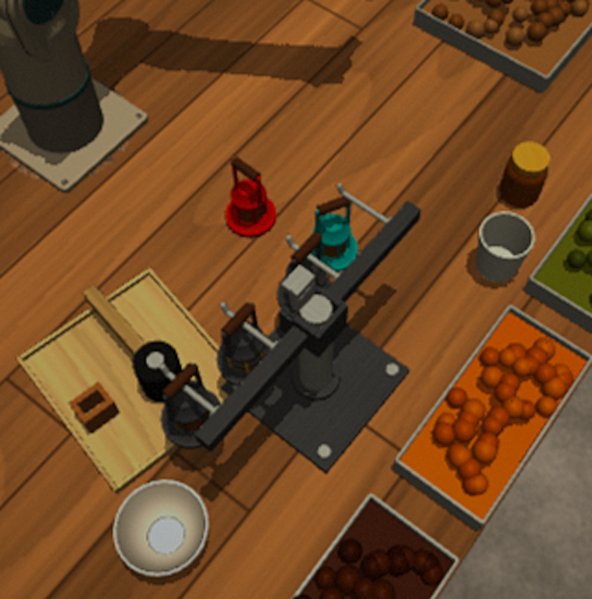

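```bash
python3 -c "
from h import *
print(robot.hand_in())"
```

```text
the job is handed in; nothing more can be done
None
```

The job is handed in: the wedge went tight under the mallet with the crossbar square to within about 0.01 rad by camera, the mallet is back in its caddy, and all three lanterns present hang on pegs 1, 2 and 3; no verdict came back.

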